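Tip the filled mould over the turning step

TASK

Two moulds stand upright on the turning step. Tip the filled one (orange resin in its pour hole, blue bands) over the edge of the step, without picking it up, so that it comes to lie flat on its side on the cork landing board with its pour hole facing away from the step. Leave the empty mould (black bands, open hole) standing where it is.

Things in the scene. Friction and masses are not known exactly. Their poses are not given: they have to be found in the camera images.
- filled_mould: Loose block, 60 thick (x) x 80 (y) x 110 tall (z) mm, 0.6 kg, white plaster between plywood, blue bands, orange resin in the 36 mm pour hole in its top (+z). Origin at its centre. Starts upright at z = 0.085, +x pointing over the step; its foot overhangs the edge 6 to 12 mm. 1 to 3 N near the top of its -x face tips it; once its centre is past the edge it falls by itself, +x face down.
- empty_mould: The empty mould: same block, size, origin and stance, but with black bands and a dark open pour hole. Stands beside the filled one on the step, centres about 130 mm apart; either may be on the left.
- turning_step: Fixed plywood step: tread 100 mm deep, 280 wide, 30 mm above the table, aluminium strip along its edge; beyond the edge a landing board with a cork top 12 mm above the table, 173 deep, 272 wide. Origin on the table under the middle of the edge; +x points level from the edge out over the landing board (roughly away from the robot), +y along the edge.

How it is judged (in metres and radians):
At the end, for the whole second after the job is handed in: Filled mould at rest on the landing board, flat on its +x face (10 degrees), centre 45 to 125 mm beyond the edge, within 110 mm of mid-width, under 50 mm high, pour hole away from the step within 25 degrees; empty mould upright (5 degrees), within 15 mm of its start (angle between filled_mould's own x axis and vertical above 2.96 rad and angle between filled_mould's own z axis and vertical between 1.39 and 1.75 rad and x of filled_mould in the frame of turning_step between 0.045 and 0.125 m and y of filled_mould in the frame of turning_step between -0.11 and 0.11 m and height (world z) of filled_mould below 0.05 m and angle between the z axis of filled_mould and the x axis of turning_step, either way round below 0.44 rad and linear speed of filled_mould below 0.02 m/s and angular speed of filled_mould below 0.1 rad/s and angle between empty_mould's own z axis and vertical below 0.1 rad and distance of empty_mould from where it was at the start of the episode below 0.015 m); the robot touches nothing.
It fails at once if the filled mould is picked up (its centre rises above 0.13 m) (height (world z) of filled_mould above 0.13 m).
It fails at once if the empty mould is tipped more than 15 degrees or shifted more than 20 mm (angle between empty_mould's own z axis and vertical above 0.26 rad or distance of empty_mould from where it was at the start of the episode above 0.02 m).
It also fails if it takes over 29 s, if anything falls off the work surface, if the arm or the gripper's body presses on something with over 40 N, if the wrist force passes 120 N, or if a joint passes its speed limit or range.

ROBOT

A 6-joint arm with a two-finger parallel gripper is mounted at the origin on the work surface; the furniture and walls round the work are solid. World frame = base frame: x ahead of the robot, y to its left, z up, the work surface at z = 0. Lengths are in mm, angles in rad, forces in N, time in s.
With the tool pointing down it reaches from about 350 to 775 mm from the base axis. Payload 7.3 kg.
Tool frame: the origin (TCP) lies on the centre line of the jaws, within the pads' length; the fingertips stand bot.tip_reach ahead of it and the grasp point (between the pads) lies 6 mm ahead of it (bot.tip_reach is the distance from the TCP to the fingertips, in mm); z points along the fingers, y is the direction in which the jaws open and shut (so a half turn about z gives the same grasp; the last joint's range is limited). The gripper opens to 92 mm and grips with 3 to 60 N. Pads are 19 mm wide; open, the fingers measure 130 mm over their backs; the gripper's body (75 mm by 190 mm) begins 47 mm behind the grasp point.
Start: joints at [-1.332, 0.342, 1.524, -0, 1.275, -0.146], TCP at [197.094, -486.617, 251.741] pointing down, gripper open.
Joint ranges: [-2.53, 2.53], [-0.77, 2.02], [0.04, 2.7], [-1, 4.14], [0.28, 2.66], [-3.11, 3.11]. Speed limits (rad/s): [2.57, 2.57, 3.14, 3.14, 3.14, 3.14].

INTERFACE

Orientations are given as [roll, pitch, yaw] about the fixed x, y, z axes, in that order (R = Rz(yaw) Ry(pitch) Rx(roll)).
In Python, from plant import bot gives the robot as it stands.
- The arm moves only by the tool step_arm, never from a script. Its argument "deltas" is a list of rows, each a list of 6 numbers: the shift along the tool's x, y, z in mm, then the turn, a rotation vector about the tool's x, y, z in rad. A call has 1 to 5 rows; each row is the pose to reach, as a shift and turn from the pose commanded when the call began, along the tool's axes at that moment; what a row does not reach only later rows make up. A row lasts 1/12 s, in which the tool goes at most 41.7 mm and 7.16 degrees, less where a joint would pass 70% of its speed; a pose out of reach is approached as far as the arm can. A call with a gripper value outside its range is refused whole. "fingers" is the finger opening in mm, from 0 to 91.8, set as the call begins (left out, the last holds). The fingers move at their own pace and stop on an object; the grip force is fixed at half the most. Time passes only in rows, so rows that repeat a pose let the fingers close. It gives the time, the measured TCP pose, the force and the opening at its end, in the units of the state.
- bot.get_obs(): the state, without advancing time (a new reading comes with each control period).
- bot.capture(name): name is "side" or "top"; returns a dict with "color" (420x560x3 uint8, red, green, blue), "fx", "fy", "cx", "cy" (pixels), "k1" (the pictures are not rectified: a ray, as slopes to the right and down, at radius r is drawn at 1 + k1 r^2 times it, then the intrinsics apply), "R" (3x3) and "t" (3): a world point X has camera coordinates R X + t. Camera axes: x right, y down, z forward; pixel columns grow to the right and rows downward; lengths in mm; the calibration is good to about 2 mm. A picture is of the moment at which its call begins. There is no depth.
- bot.close_job(): hands the job in, once; it reports no verdict.
Trained networks look in a picture, given as the dict that the camera call returned (one of the last four; its "shot" number tells which), for a name from the list of things; names that differ only in an ending like _2 or _b are one class to them, and where a whole thing is asked for, a point or a joint stands for the part that bears it (a point fixed in the world has none). Each returns a list of dicts, best first, with "p" (0 to 1); they miss things now and then, are a little off and sometimes report something else, mostly with a low value. They report only what shows in the picture. A call takes as long as a camera call.
- bot.boxes_of(query, picture): "rect" ([centre column, centre row, width, height] in pixels, round what is visible of it).
The state is a dict: "time": time; "joint_positions": joint angles; "dq": joint speeds; "tau": joint torques, N m; "tool_pos": TCP position; "tcp_rot": TCP orientation; "contact_force": force on the tool from outside, world axes, zero at the start; "moment": the same for the moment, N m; "grip_width": finger opening in mm.
Only numpy, scipy, OpenCV 4.12 (cv2) and the standard library are available. Lean on these libraries where they do the work, as an engineer would, in place of code of your own. Each camera call takes 0.05 s, during which the arm holds its last target. There are 200 camera calls.

## Working session

There is one attempt and no reset: what is moved stays moved. The work goes in short steps, Python scripts to look and compute and a tool call to move; the robot and the scene stay as the last step left them, time stands still between calls to the robot, and variables do not carry over. Pictures are saved under pics/ and viewed, about 8 in all and at most 12, crops included, and the job is handed in when it is done.

Besides the shell and the picture viewer there is one more tool, called after ">>>" as a command line: name --pt "numbers of a row" for each row, then --argument value for the rest. step_arm: Moves the arm, as the interface text tells. Its arguments: {"type":"object","properties":{"deltas":{"type":"array"},"fingers":{"type":"number"}},"required":["deltas"]}

```bash
mkdir -p pics; ls; python3 - <<'E'
from plant import bot
import cv2,pickle
d={}
for n in ("top","side"):
    p=bot.capture(n); d[n]=p
    cv2.imwrite(f"pics/{n}0.png",p["color"][:,:,::-1])
    print(n,p["fx"],p["fy"],p["cx"],p["cy"],p["k1"],p["R"],p["t"])
    for q in ("filled_mould","empty_mould","turning_step"):
        print(q,[(b["rect"],b["p"]) for b in bot.boxes_of(q,p)[:2]])
pickle.dump(d,open("d0.pkl","wb"))
print(bot.get_obs(),bot.tip_reach)
E
```

```text
pics
top 443.6272400707624 443.6272400707624 285.4117783707786 218.159202831954 -0.1479257733695721 [[-0.02131587 -0.99961426  0.01780336]
 [-0.99410674  0.01929853 -0.10667404]
 [ 0.10628932 -0.01997229 -0.99413464]] [ 40.72090084 557.09585867 883.51947481]
filled_mould [([306.4, 246.4, 50.9, 39.4], 0.82)]
empty_mould [([371.8, 225.6, 60.0, 44.4], 0.7)]
turning_step [([325.1, 212.8, 164.1, 163.3], 0.8)]
side 531.479532301051 531.479532301051 285.6122566032111 215.0603738894752 0.001955064633959965 [[-0.98728353 -0.15674996  0.02647042]
 [-0.09445353  0.44448324 -0.89079357]
 [ 0.1278662  -0.88196604 -0.45363657]] [567.70297354 120.62816706 819.94784721]
filled_mould [([339.6, 212.7, 52.0, 84.8], 0.76)]
empty_mould [([321.4, 181.2, 42.9, 72.6], 0.7)]
turning_step [([302.0, 246.1, 181.6, 91.8], 0.72)]
{'time': 0.4, 'joint_positions': array([-1.33201933e+00,  3.42112926e-01,  1.52423419e+00,  3.83672649e-05,
        1.27541748e+00, -1.45991683e-01]), 'dq': array([-0.00094986, -0.00107104, -0.00102739, -0.0016709 ,  0.00046587,
       -0.00101738]), 'tau': array([-5.07717687e-04, -4.30714989e+01, -2.44194835e+01,  7.18066539e-02,
        5.02298120e-02, -3.12131010e-05]), 'tool_pos': array([ 197.08043423, -486.5583471 ,  251.63493957]), 'tcp_rot': array([-3.14142788e+00, -6.13267695e-05,  3.84757500e-01]), 'contact_force': array([ 0.28047785, -0.27969006,  0.23308531]), 'moment': array([-0.01208475,  0.00307193, -0.02806572]), 'grip_width': 91.3632510135579} 25.0
```

View pics/top0.png

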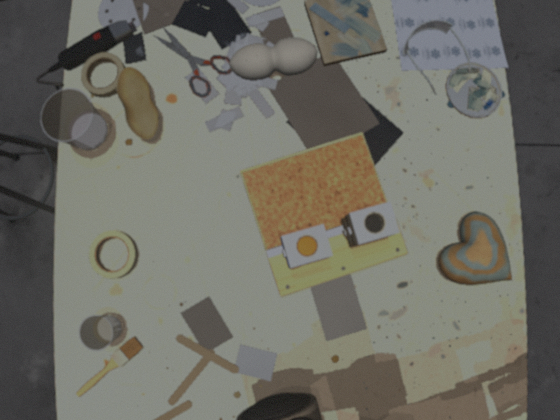

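View pics/side0.png

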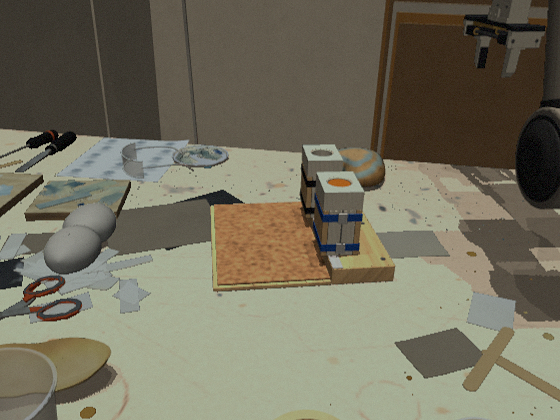

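The top view shows the filled mould's hole at about (307,246) and the empty one's at (375,223). The step's near corners are at (283,294) and (408,254), and the cork's far corners at (242,174) and (362,134).

```bash
cat > h.py <<'E'
import numpy as np,cv2
def ray(p,uv,z):
    K=np.array([[p["fx"],0,p["cx"]],[0,p["fy"],p["cy"]],[0,0,1]])
    n=cv2.undistortPoints(np.array([[uv]],float),K,np.array([p["k1"],0,0,0.]))[0,0]
    R=np.array(p["R"]);c=-R.T@np.array(p["t"]);d=R.T@np.r_[n,1]
    return (c+d*(z-c[2])/d[2])[:2]
E
python3 - <<'E'
import pickle,cv2,numpy as np
from h import ray
d=pickle.load(open("d0.pkl","rb"));p=d["top"]
hsv=cv2.cvtColor(p["color"],cv2.COLOR_RGB2HSV)
def cen(pic,x0,x1,y0,y1,f):
    h=cv2.cvtColor(pic["color"],cv2.COLOR_RGB2HSV)[y0:y1,x0:x1].astype(int);m=f(h);ys,xs=np.nonzero(m);return xs.mean()+x0,ys.mean()+y0,len(xs)
of=lambda h:(h[...,0]>8)&(h[...,0]<22)&(h[...,1]>150)
a=cen(p,294,320,236,257,of);print("orange top",a,ray(p,a[:2],140))
s=d["side"];b=cen(s,325,355,176,190,of);print("orange side",b,ray(s,b[:2],140))
print("empty",ray(p,(375,223),140))
for uv,z in [((283,295),30),((408,254),30),((242,174),12),((362,134),12)]: print(uv,ray(p,uv,z))
cr=p["color"][120:310,225:425,::-1];cv2.imwrite("pics/c.png",cv2.resize(cr,None,fx=3.15,fy=3.15,interpolation=cv2.INTER_CUBIC))
E
```

```text
orange top (np.float64(306.6056910569106), np.float64(245.3861788617886), 246) [496.0097686  -5.4799357]
orange side (np.float64(339.07936507936506), np.float64(182.1984126984127), 126) [4.95210188e+02 4.41192037e-01]
empty [ 533.94577907 -131.52628728]
(283, 295) [401.16283123  37.60913675]
(408, 254) [ 478.03061245 -223.39586698]
(242, 174) [655.7109527 119.1485025]
(362, 134) [ 740.07159541 -141.08397672]
```

View pics/c.png

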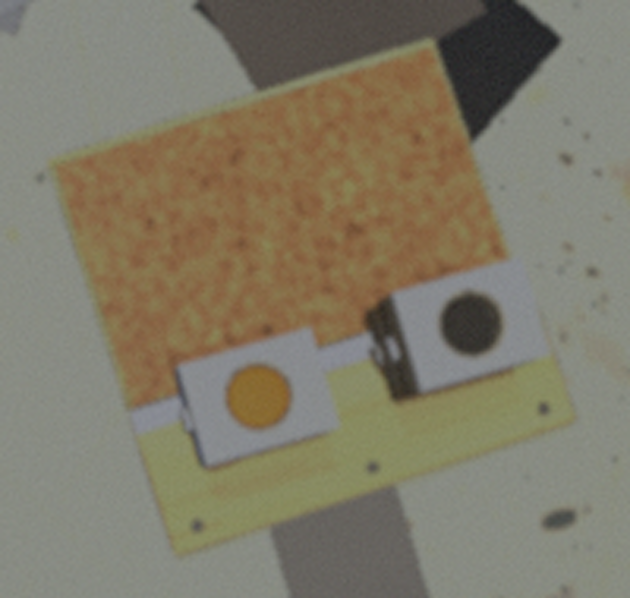

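Measurements: the mould's centre is at about (496,-3) and the push direction has yaw ≈ 0.28. I'll move in high and behind the filled mould with the fingers closed.

>>> step_arm --pt "26 -23 0 0 0 0" --pt "53 -46 0 0 0 0" --pt "79 -68 0 0 0 0" --pt "105 -91 0 0 0 0" --pt "131 -114 0 0 0 0" --fingers 0

```text
time: 0.82
tool_pos: [276.1, -330.3, 251.7]
tcp_rot: [3.141, -0.0, 0.384]
contact_force: [1.5, 0.1, -0.1]
grip_width: 63.1
```

>>> step_arm --pt "26 -23 0 0 0 0" --pt "53 -46 0 0 0 0" --pt "79 -68 0 0 0 0" --pt "105 -91 0 0 0 0" --pt "131 -114 0 0 0 0"

```text
time: 1.23
tool_pos: [354.8, -175.4, 252.0]
tcp_rot: [3.141, -0.0, 0.385]
contact_force: [1.2, -0.5, -0.8]
grip_width: 29.6
```

>>> step_arm --pt "26 -23 0 0 0 0" --pt "53 -46 0 0 0 0" --pt "79 -68 0 0 0 0" --pt "105 -91 0 0 0 0.05" --pt "131 -114 0 0 0 0.1"

```text
time: 1.65
tool_pos: [433.5, -20.4, 251.9]
tcp_rot: [3.141, -0.001, 0.283]
contact_force: [0.8, 0.1, 0.6]
grip_width: 0.8
```

>>> step_arm --pt "0 0 0 0 0 0" --pt "0 0 0 0 0 0" --pt "0 0 0 0 0 0"

```text
time: 1.9
tool_pos: [432.7, -22.3, 251.6]
tcp_rot: [3.141, 0.001, 0.286]
contact_force: [-0.6, -0.4, -0.3]
grip_width: 0.5
```

>>> step_arm --pt "0 0 30 0 0 0" --pt "0 0 60 0 0 0" --pt "0 0 90 0 0 0" --pt "0 0 105 0 0 0" --pt "0 0 105 0 0 0"

```text
time: 2.32
tool_pos: [430.5, -23.1, 144.0]
tcp_rot: [-3.139, 0.006, 0.283]
contact_force: [-0.4, 0.4, -0.6]
grip_width: 0.1
```

>>> step_arm --pt "4 0 0 0 0 0" --pt "8 0 0 0 0 0" --pt "12 0 0 0 0 0" --pt "15 0 0 0 0 0" --pt "15 0 0 0 0 0"

```text
time: 2.73
tool_pos: [448.6, -18.0, 147.6]
tcp_rot: [3.14, -0.002, 0.285]
contact_force: [-0.0, 0.3, 0.0]
grip_width: 0.4
```

```bash
python3 - <<'E'
from plant import bot
import cv2,numpy as np
s=bot.capture("side")["color"][120:300,200:440,::-1];t=bot.capture("top")["color"][120:300,205:445,::-1]
cv2.imwrite("pics/m1.png",cv2.resize(np.vstack([s,t]),None,fx=1.65,fy=1.65))
print(bot.get_obs()["tool_pos"],bot.get_obs()["contact_force"])
E
```

```text
[447.65512179 -17.83131978 147.12466229] [-0.52741974 -1.06922917 -0.08261116]
```

View pics/m1.png

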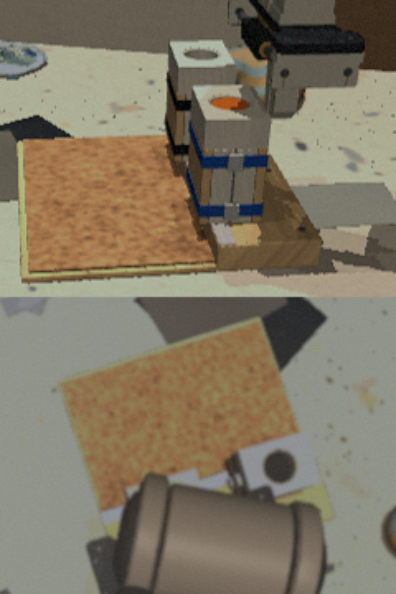

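The side view (crop) shows the finger tips just behind the filled mould's top and both moulds upright. Next I push slowly.

>>> step_arm --pt "3 0 0 0 0 0" --pt "6 0 0 0 0 0" --pt "9 0 0 0 0 0" --pt "12 0 0 0 0 0" --pt "15 0 0 0 0 0"

```text
time: 3.25
tool_pos: [461.8, -13.6, 146.7]
tcp_rot: [-3.142, 0.001, 0.285]
contact_force: [-2.0, -0.1, 1.1]
grip_width: 0.8
```

>>> step_arm --pt "3 0 0 0 0 0" --pt "6 0 0 0 0 0" --pt "9 0 0 0 0 0" --pt "12 0 0 0 0 0" --pt "15 0 0 0 0 0"

```text
time: 3.67
tool_pos: [476.6, -9.4, 146.7]
tcp_rot: [3.141, -0.0, 0.285]
contact_force: [-0.9, 0.1, 0.1]
grip_width: 0.5
```

```bash
python3 - <<'E'
from plant import bot
import cv2,numpy as np
s=bot.capture("side")["color"][120:300,200:440,::-1]
cv2.imwrite("pics/m2.png",cv2.resize(s,None,fx=2,fy=2))
E
```

```text
(no output)
```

View pics/m2.png

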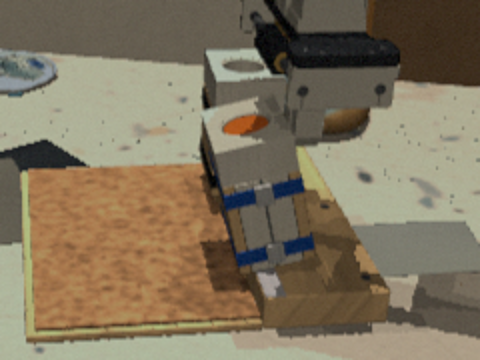

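The mould is tipping cleanly about the edge, leaning roughly 12–15°. I keep pushing.

>>> step_arm --pt "3 0 0 0 0 0" --pt "6 0 0 0 0 0" --pt "9 0 0 0 0 0" --pt "12 0 0 0 0 0" --pt "15 0 0 0 0 0"

```text
time: 4.13
tool_pos: [490.9, -5.2, 146.7]
tcp_rot: [3.141, -0.0, 0.285]
contact_force: [0.5, -0.5, -0.7]
grip_width: 0.6
```

>>> step_arm --pt "3 0 0 0 0 0" --pt "6 0 0 0 0 0" --pt "8 0 0 0 0 0" --pt "8 0 0 0 0 0" --pt "8 0 0 0 0 0"

```text
time: 4.55
tool_pos: [498.3, -3.0, 146.6]
tcp_rot: [3.142, 0.0, 0.285]
contact_force: [-0.0, -0.4, -0.3]
grip_width: 0.6
```

```bash
python3 - <<'E'
from plant import bot
import cv2,numpy as np
s=bot.capture("side")["color"][120:300,200:440,::-1]
cv2.imwrite("pics/m3.png",cv2.resize(s,None,fx=2,fy=2))
E
```

```text
(no output)
```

View pics/m3.png

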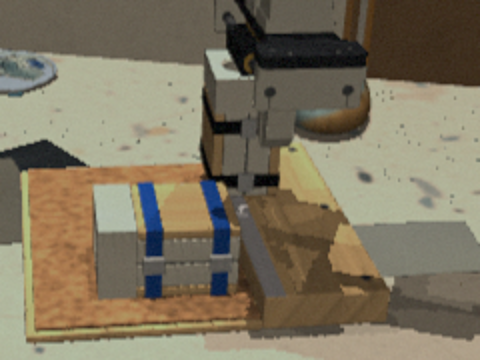

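The mould has fallen flat on the cork with its top end away from the step. I'll back the arm away and check from above.

>>> step_arm --pt "-20 0 0 0 0 0" --pt "-40 0 -10 0 0 0" --pt "-50 0 -40 0 0 0" --pt "-60 0 -70 0 0 0" --pt "-60 0 -100 0 0 0"

```text
time: 5.02
tool_pos: [438.5, -20.0, 247.7]
tcp_rot: [-3.141, 0.002, 0.284]
contact_force: [1.3, 0.3, -0.1]
grip_width: 0.5
```

>>> step_arm --pt "-20 30 0 0 0 0" --pt "-36 60 0 0 0 0" --pt "-50 95 0 0 0 0" --pt "-65 130 0 0 0 0" --pt "-80 165 0 0 0 0"

```text
time: 5.43
tool_pos: [409.6, -202.2, 247.1]
tcp_rot: [3.141, -0.0, 0.285]
contact_force: [1.7, -0.0, 0.4]
grip_width: 0.6
```

>>> step_arm --pt "-10 36 0 0 0 0" --pt "-20 72 0 0 0 0" --pt "-30 108 0 0 0 0" --pt "-40 144 0 0 0 0" --pt "-40 144 0 0 0 0"

```text
time: 5.85
tool_pos: [411.6, -356.1, 246.2]
tcp_rot: [3.139, 0.001, 0.28]
contact_force: [-0.8, 0.7, -0.0]
grip_width: 0.6
```

```bash
python3 - <<'E'
from plant import bot
import cv2,numpy as np,pickle
p=bot.capture("top");s=bot.capture("side")
pickle.dump(p,open("d1.pkl","wb"))
cv2.imwrite("pics/m4.png",cv2.resize(p["color"][120:310,225:425,::-1],None,fx=3.15,fy=3.15,interpolation=cv2.INTER_CUBIC))
for q in ("filled_mould","empty_mould"):
    for n in (p,s): print(q,[(b["rect"],b["p"]) for b in bot.boxes_of(q,n)[:2]])
print(bot.get_obs()["contact_force"])
E
```

```text
filled_mould [([290.5, 206.7, 50.8, 63.0], 0.86)]
filled_mould [([283.1, 238.7, 73.5, 59.9], 0.57)]
empty_mould [([375.8, 226.2, 60.2, 47.1], 0.81)]
empty_mould [([323.3, 180.4, 43.4, 70.1], 0.84)]
[ 0.0074059  -0.00233062 -0.34495767]
```

View pics/m4.png

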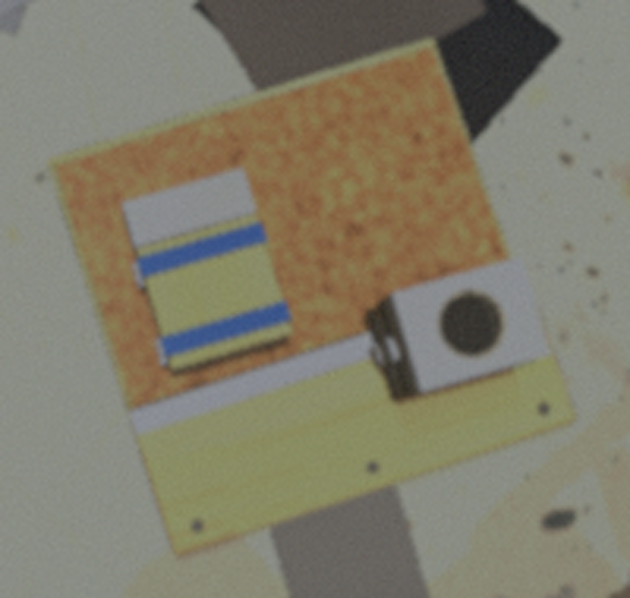

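```bash
python3 - <<'E'
import pickle,numpy as np
from h import ray
from plant import bot
p=pickle.load(open("d1.pkl","rb"))
P=lambda x,y,z:ray(p,(x/3.15+225,y/3.15+120),z)
c=np.array([P(*q,72) for q in [(123,200),(246,168),(291,338),(172,372)]])
a,b=P(180,553,30),P(577,418,30); Y=(a-b)/np.linalg.norm(a-b);X=np.array([Y[1],-Y[0]])
e=(P(130,410,30)-a)@X; o=(a+b)/2
m=c.mean(0)-o; ax=(c[0]+c[1]-c[2]-c[3]); print("edge depth",e,"x",m@X-100,"y",m@Y,"ang",np.degrees(np.arctan2(ax@Y,ax@X)),"len",np.linalg.norm(ax)/2)
print("empty hole",P(471,323,140), "before",ray(p,(375,223),140))
bot.close_job()
E
```

```text
edge depth 97.60527192909652 x 64.42254382326234 y 65.60170773025465 ang -3.0780489780636873 len 111.73393400737234
empty hole [ 534.80608941 -130.68008445] before [ 533.94577907 -131.52628728]
the job is handed in; nothing more can be done
```

I tipped the filled mould over the edge of the step with closed fingers near the top of its back face, without picking it up. I then moved the arm well clear and handed the job in. The clock read 5.85 s after the last move, and the largest reported contact force was about 2 N.

**Filled mould:** the last top view puts it flat on the cork. Its centre is about 64 mm beyond the edge and 66 mm from mid-width, with the pour-hole end away from the step within about 3°. All of these are inside the limits.

**Empty mould:** it is still upright. Its hole was measured within about 1.2 mm of where it started.

**Disagreements and gaps:** no check failed.
- At the start, the two cameras disagreed by about 6 mm on the filled mould's position, so I used their average.
- I did not measure the speed of the mould at rest, but nothing was touching it when I checked.
- The hand-in reports no verdict.

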